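# Take the slide rack off the drip stand's safety hook

## Robot

A 6-joint arm with a two-finger parallel gripper is mounted at the origin on the work surface. World frame = base frame: x ahead of the robot, y to its left, z up, the work surface at z = 0. Lengths are in m, angles in degrees, forces in N, time in s.
With the tool pointing down it reaches from about 0.35 to 0.875 m from the base axis. Payload 4.2 kg.
Tool frame: the origin (TCP) lies at the very end of the fingers, on their centre line; the grasp point (between the pads) lies 19 mm behind it; z points along the fingers, y is the line along which they close (so a half turn about z gives the same grasp; the last joint's range is limited). The gripper opens to 87 mm and grips with 3 to 60 N. Pads are 19 mm wide; open, the fingers measure 117 mm over their backs; the gripper's body (75 mm by 190 mm) begins 51 mm behind the grasp point.
Start: joints at [83.228, 22.042, 0.453, 0, -68.411, -14.817], TCP at [0.23, 0.581, 0.223] pointing down, gripper open.
Joint ranges: [-179.83, 179.83], [-69.29, 118.12], [-61.27, 80.66], [-181.25, 117.63], [-171.15, -9.14], [-177.46, 177.46]. Speed limits (degrees/s): [159.86, 159.86, 180, 180, 180, 180].

## Interface

Orientations are given as a 3x3 rotation matrix whose columns are the frame's x, y, z axes.
In Python, from station import sense, cams, r gives the robot as it stands. The module is installed in compiled form; this text tells all that it offers.
- The arm moves only by the tool step_arm, never from a script. Its argument "targets" is text: rows parted by semicolons, each of 4 numbers parted by spaces: the shift along the tool's x, y, z in cm, then the turn about the tool's z in degrees. In form: x y z turn; .... A call has 1 to 12 rows; each row shifts and turns the commanded pose from where the row before left it, along the tool's axes as they then stand; what a row does not reach is not made up. A row lasts 1/12 s, in which the tool goes at most 41.7 mm and 7.16 degrees, less where a joint would pass 70% of its speed; a pose out of reach is approached as far as the arm can. A call with a gripper value outside its range is refused whole. "claw" is the finger opening in cm, from 0 to 8.7, set as the call begins (left out, the last holds). The fingers move at their own pace and stop on an object; the grip force is fixed at half the most. Time passes only in rows, so rows that do not move let the fingers close. It gives the time, the measured TCP pose, the force, the opening and the grip force at its end, in the units of the state.
- sense(): the state, without advancing time (a new reading comes with each control period).
- cams.capture(name): name is "side" or "top"; returns a dict with "frame" (384x512x3 uint8, blue, green, red), "vertical_fov" (degrees; the focal length in pixels is half the picture's height over the tangent of half this angle, whatever the lens; pixels are square), "cx", "cy" (the principal point, pixels), "dist_coeffs" ([k1, k2, p1, p2, k3] as OpenCV has them; the pictures are not rectified), "eye" and "rotation" of the camera in the world. Camera axes: x right, y down, z forward; pixel columns grow to the right and rows downward; lengths in m; the calibration is good to about 2 mm. A picture is of the moment at which its call begins. There is no depth.
- r.finish_job(): hands the job in; it is judged then, once.
The state is a dict: "time_s": time; "joints": joint angles; "joint_velocities": joint speeds; "effort": joint torques, N m; "tcp_pos": TCP position; "ee_rot": TCP orientation; "wrist_force": force on the tool from outside, world axes, zero at the start; "moment": the same for the moment, N m; "gripper_width": opening from 0.0 (shut) to 1.0 (fully open); "gripper_force": force on a finger pad.
Only numpy, scipy, OpenCV 4.12 (cv2) and the standard library are available. Lean on these libraries where they do the work, as an engineer would, in place of code of your own. Each camera call takes 0.05 s, during which the arm holds its last target. There are 200 camera calls.

## Task

The steel slide rack hangs draining by its bail on the safety hook of the drip stand. Take hold of the bail, work it into the tip of the hook and draw it up along the tip so that the bail itself presses the sprung keeper open, feeling your way so that neither hook nor keeper is forced, and take the rack off. Then set it down gently in the empty steel tray, upright and flat on the tray's floor, let go, and leave the other things on the bench where they are.

Things in the scene. Friction and masses are not known exactly. Their poses are not given: they have to be found in the camera images.
- stand: drip stand, fixed: grey base plate 180 x 130 x 12 mm with a shallow dish, post 12 mm thick, 247 mm high, 98 mm behind the hook; a cross rod at 217 mm carries the hook and is locked in a boss head on the post. Origin on the bench under the bowl; x points from hook to post (the tip points to -x), z up. Over 17 N in all between rack and stand (hook and keeper with it) bends them
- hook_seat (a point): middle of the hook's bowl floor with the rod locked at mid setting, 170 mm above the bench, axes as the stand. The rod may be locked up to 10 mm in or out along x, hook and all: not measured. mm from here, mid setting: dark 10 mm round bar in the x-z plane, floor flat for x=-10 to 10, corners radius 10 inside, back to x=30, neck and eye (x=-4, z=47, top z=55) above; all under 20 wide (y)
- hook_tip (a point): inner face of the hook's tip at mid setting, 20 mm towards -x of hook_seat and 20 mm above it; axes as the stand. The face is upright from 10 mm below to 6 mm above this point, the tip's rounded top is 11 mm above and its outer side 10 mm further out. With the rod's setting the real face lies up to 10 mm to either side along x: feel for it with the bail, its bar's axis about 9 mm above hook_seat
- keeper (a joint): sprung keeper, steel strip 4 thick, 12 wide, pinned 10 mm inward of the tip face, z=47 from hook_seat; rad, 0 shut to 0.8; opens inward (+x). Shut, it slopes from the pin to a knee 2.5 mm off the face (z=30), folds back down to a heel 8 mm off (z=18, underside z=16). A bar raised along the face cams it open (2 to 8 N up) and is over the tip with its axis at z=36; a bar over 1.5 mm off the face jams
- rack_grip (a point): grip point of the loose slide rack (0.27 to 0.45 kg): midway between the bail's legs, 16 mm below its bar's axis. Bail: rigid hoop of 8 mm steel rod in the rack's y-z plane, legs along z at y = +-23 mm (54 mm over all), straight from 6 to 75 mm below the bar's axis. Squeeze both legs from outside, from above, hook between the fingers. z up, y along the bar, x as the stand's at first
- rack_bar (a point): middle of the axis of the bail's bar, 16 mm above rack_grip and 120 mm above rack_foot; the bar is 8 mm thick and at the start rests in the hook's bowl, axis about 4 mm above hook_seat
- rack_foot (a point): centre of the underside of the slide rack's four feet; the rack holds a row of glass slides, 80 (x) x 54 (y) x 40 mm below the bail
- tray: open steel tray, fixed to the bench, 156 (x) x 132 (y) x 26 mm high, walls 3 mm, floor 3 mm thick; origin at the centre of its underside
- oil_bottle: bystander: amber dropper bottle, 30 mm across, 70 mm high; origin under its centre
- forceps: bystander: steel forceps lying flat, 116 x 18 x 7 mm; origin under the middle
- slide_box: bystander: grey and white plastic slide box, 91 x 37 x 33 mm; origin under its centre
- petri: bystander: clear dish, 90 mm across, 14 mm high; origin under its centre
- beaker: bystander: glass beaker, 68 mm across, 85 mm high; origin under its centre
- wash_bottle: bystander: white bottle with red cap, 60 mm across, 150 mm high; origin under its centre
- coplin: bystander: glass staining jar with white lid, 52 x 44 x 90 mm; origin under its centre
There are look-alikes about, which are no part of the job. What is shaped like the tray but blue is not meant.

How it is judged (in metres and radians):
On the way, in this order (a step that is already met when the one before it is completed fails the run):
1. the bail, in the mouth of the hook, presses the keeper open (past 0.2 rad) (value of joint keeper above 0.2 rad and contact force between rack and stand above 1 N and z of rack_bar in the frame of stand above 0.183 m and x of rack_bar in the frame of stand below 0 m), for 0.05 s.
2. the bail is off the hook, clear of its tip, and the keeper has sprung shut ((x of rack_bar in the frame of stand below -0.048 m or distance between rack_bar and hook_seat above 0.06 m) and value of joint keeper below 0.05 rad and contact force between rack and stand below 0.1 N), for 0.1 s.
At the end, for the whole second after the job is handed in: The rack stands upright (within 3.5 degrees), all feet on the tray's floor (within 4 mm), its centre within 60 mm of the tray's centre, released and at rest; the keeper is shut (horizontal distance between rack_foot and tray below 0.06 m and z of rack_foot in the frame of tray below 0.007 m and angle between rack_foot's own z axis and vertical below 0.06 rad and linear speed of rack below 0.01 m/s and value of joint keeper below 0.05 rad); the robot touches nothing.
It fails at once if hook or keeper forced: more than 17 N between the rack and the stand (contact force between rack and stand above 17 N).
It fails at once if rack dropped or banged down: more than 40 N between the rack and the tray (contact force between rack and tray above 40 N).
It fails at once if a bystander moved by more than 25 mm (distance of any of oil_bottle, forceps, slide_box, petri, beaker, wash_bottle, coplin from where it was at the start of the episode above 0.025 m).
It also fails if it takes over 58 s, if anything falls off the work surface, if the arm or the gripper's body presses on something with over 40 N, if the wrist force passes 120 N, or if a joint passes its speed limit or range.

## Working session

There is one attempt and no reset: what is moved stays moved. The work goes in short steps, Python scripts to look and compute and a tool call to move; the robot and the scene stay as the last step left them, time stands still between calls to the robot, and variables do not carry over. Pictures are saved under pics/ and viewed, at most 10 in all, crops included, and the job is handed in when it is done.

Besides the shell and the picture viewer there is one more tool, called as name(argument=value, ...) on one line, values as JSON. step_arm: Moves the arm, as the interface text tells. Its arguments: {"type":"object","properties":{"targets":{"type":"string"},"claw":{"type":"number"}},"required":["targets"]}

```bash
mkdir -p pics
cat > h.py <<'E'
import numpy as np, cv2, json
from station import sense, cams, r
def cap(n):
    c=cams.capture(n); cv2.imwrite(f'pics/{n}_last.png',c['frame']); return c
def K(c):
    f=c['frame'].shape[0]/2/np.tan(np.radians(c['vertical_fov'])/2)
    return np.array([[f,0,c['cx']],[0,f,c['cy']],[0,0,1.]])
def ray(c,uv):
    p=cv2.undistortPoints(np.array([[uv]],float),K(c),np.array(c['dist_coeffs'],float))[0,0]
    d=np.array(c['rotation'])@np.array([p[0],p[1],1]); return np.array(c['eye']),d
def atz(c,uv,z):
    e,d=ray(c,uv); return e+d*(z-e[2])/d[2]
def tri(c1,u1,c2,u2):
    (a,d),(b,g)=ray(c1,u1),ray(c2,u2)
    s=np.linalg.lstsq(np.c_[d,-g],b-a,rcond=None)[0]
    p,q=a+d*s[0],b+g*s[1]; return (p+q)/2,np.linalg.norm(p-q)
def proj(c,P):
    R=np.array(c['rotation']).T; t=-R@np.array(c['eye'])
    return cv2.projectPoints(np.atleast_2d(np.array(P,float)),cv2.Rodrigues(R)[0],t,K(c),np.array(c['dist_coeffs'],float))[0][:,0]
E
python3 - <<'E'
from h import *
import pickle
s=sense(); print({k:np.round(v,3).tolist() for k,v in s.items()})
cs={n:cap(n) for n in('side','top')}
pickle.dump(cs,open('c0.pkl','wb'))
for n,c in cs.items():
    print(n,c['vertical_fov'],c['cx'],c['cy'],c['dist_coeffs'],np.round(c['eye'],3),np.round(c['rotation'],3).tolist())
    cv2.imwrite(f'pics/{n}0.png',cv2.resize(c['frame'],(800,600),interpolation=cv2.INTER_CUBIC))
E
```

```text
{'time_s': 0.0, 'joints': [83.228, 22.091, 0.382, -0.027, -68.413, -14.817], 'joint_velocities': [-0.017, -0.092, -0.043, -0.062, 0.061, -0.065], 'effort': [-0.001, -39.066, 18.741, 4.22, 0.011, -0.0], 'tcp_pos': [0.23, 0.581, 0.221], 'ee_rot': [[0.93, -0.368, -0.001], [-0.368, -0.93, -0.002], [0.0, 0.002, -1.0]], 'wrist_force': [-0.626, 0.396, 0.728], 'moment': [-0.022, -0.056, -0.022], 'gripper_force': 0.0, 'gripper_width': 0.999}
side 44.18884543306255 258.3196995300317 187.9178893217611 [-0.02759473  0.          0.          0.          0.        ] [ 0.215 -0.705  0.949] [[0.917, -0.285, 0.279], [-0.399, -0.618, 0.677], [-0.021, -0.732, -0.681]]
top 46.547395504093856 252.517475287856 194.35651163945226 [0.04349508 0.         0.         0.         0.        ] [0.408 0.093 1.457] [[-0.028, -0.995, 0.097], [-1.0, 0.028, 0.005], [-0.008, -0.097, -0.995]]
```

View pics/side0.png

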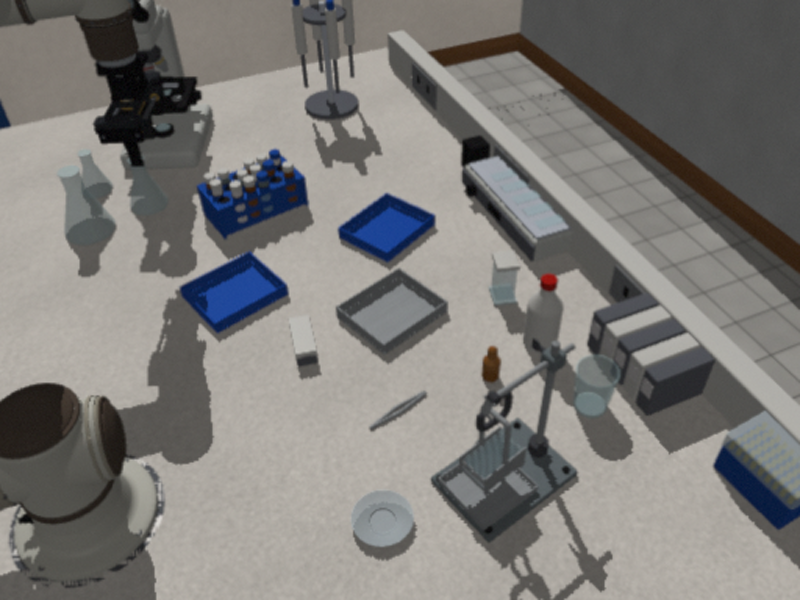

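View pics/top0.png

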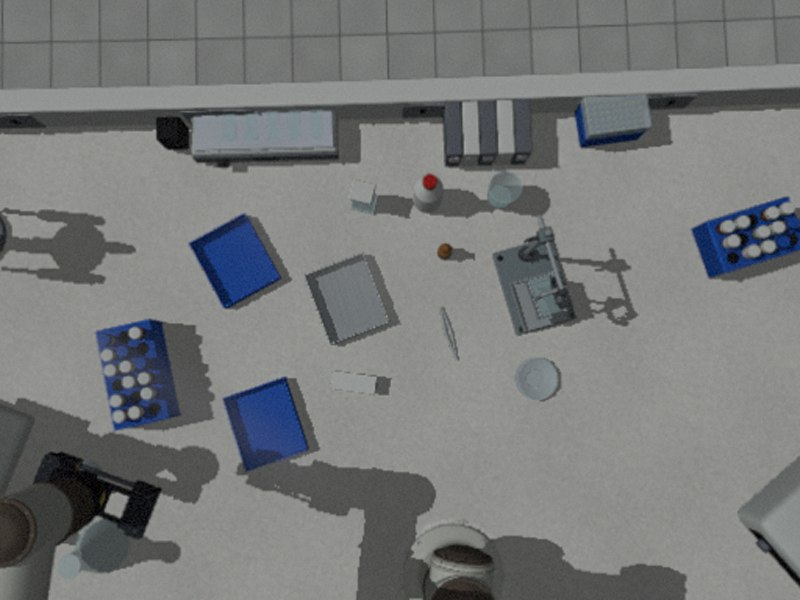

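The side picture shows the stand with the hanging rack at about (505,450), the grey tray at (392,310) and blue look-alike trays at (388,226) and (235,292). In the top picture the stand is at (537,290), the grey tray at (350,300), and the blue trays at (235,260) and (268,423). I choose the grey tray and the rack on the stand. Next is one close crop of both.

Run:
```python
from h import *
import pickle
cs=pickle.load(open('c0.pkl','rb'))
a=cs['side']['frame'][210:345,270:375]; b=cs['top']['frame'][130:220,310:410]; t=cs['top']['frame'][155:225,190:260]
b2=cv2.resize(b,None,fx=3.5,fy=3.5,interpolation=cv2.INTER_CUBIC); t2=cv2.resize(t,None,fx=3.9,fy=3.9,interpolation=cv2.INTER_CUBIC)
a2=cv2.resize(a,None,fx=4.2,fy=4.2,interpolation=cv2.INTER_CUBIC)
im=np.zeros((600,800,3),np.uint8)
im[:a2.shape[0],:a2.shape[1]]=a2; im[:315,445:795]=b2; im[320:593,445:718]=t2
im=cv2.convertScaleAbs(im,alpha=1.5)
cv2.imwrite('pics/crop1.png',im)
```

```text
(no output)
```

View pics/crop1.png

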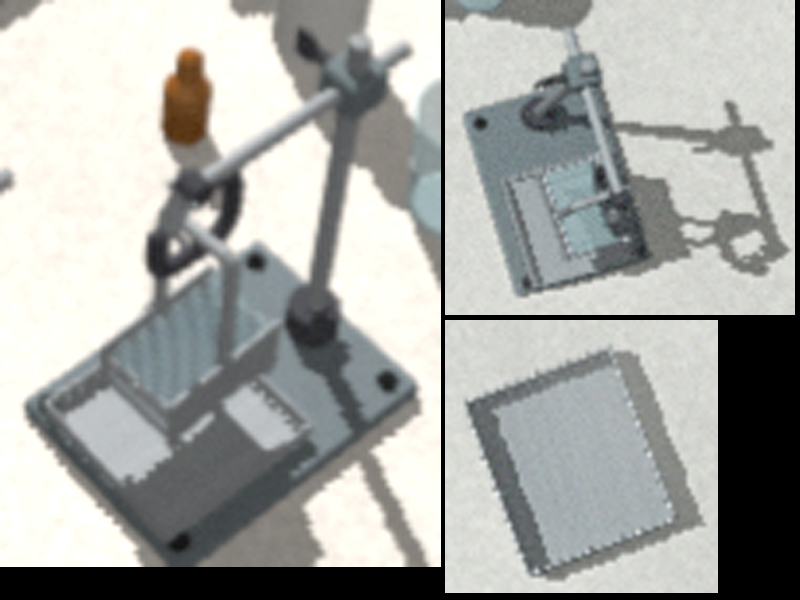

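The crop confirms the rack on the hook: the bail's right shoulder is at crop (232,255), the post top at (358,45), and the grey tray has no blue. Now I work out positions.

Run:
```python
from h import *
import pickle
from scipy.optimize import least_squares
cs=pickle.load(open('c0.pkl','rb')); S,T=cs['side'],cs['top']
sd=lambda x,y:(x/4.2+270-.4,y/4.2+210-.4); tp=lambda x,y:((x-445)/3.5+310-.4,y/3.5+130-.4); tr=lambda x,y:((x-445)/3.9+190-.4,(y-320)/3.9+155-.4)
# stand frame points with unknown plate offset px
obs=[(S,sd(28,403),(-1,1)),(S,sd(258,242),(1,1)),(S,sd(415,390),(1,-1)),(S,sd(178,562),(-1,-1)),(T,tp(467,112),(1,1)),(T,tp(518,296),(-1,1)),(T,tp(650,262),(-1,-1))]
def res(p,full=False):
    x,y,a,off=p; R=lambda q:(x+np.cos(a)*q[0]-np.sin(a)*q[1],y+np.sin(a)*q[0]+np.cos(a)*q[1])
    o=[]
    for c,u,s in obs: o.append(proj(c,[*R((off+.09*s[0],.065*s[1])),.012])[0]-u)
    for c,u in((S,sd(358,42)),(T,tp(581,64))): o.append(proj(c,[*R((.098,0)),.247])[0]-u)
    o=np.array(o); return o if full else o.ravel()
q=least_squares(res,[.5,-.07,0.2,.03],loss='soft_l1')
print('stand',q.x,np.degrees(q.x[2])); print(res(q.x,True).round(1).tolist())
for n,u,v in(('post',sd(358,42),tp(581,64)),): print(n,tri(S,u,T,v))
for u in((467,402),(613,348),(683,523),(538,573)): print('tray',atz(T,tr(*u),.026).round(4))
print('bar R end side z.174',atz(S,sd(228,245),.174).round(4))
print('bar L end top',atz(T,tp(557,214),.174).round(4),'ctr',atz(T,tp(589,203),.174).round(4))
x,y,a,off=q.x
R=np.array([[np.cos(a),-np.sin(a)],[np.sin(a),np.cos(a)]])
for nm,P in (('bar-R',(0,-.023,.174)),('bar0',(0,0,.174)),('tipT',(-.025,0,.201))):
    w=[*(np.array([x,y])+R@P[:2]),P[2]]
    u,v=proj(S,w)[0],proj(T,w)[0]; print(nm,np.round(w,4),((u+.4-[270,210])*4.2).round(),((v+.4-[310,130])*3.5+[445,0]).round())
for nm,P in (('oil',(448,252)),('forc',(450,333)),('petri',(537,380)),('beak',(505,190)),('wash',(429,190)),('slidebox',(355,382))):
    print(nm,atz(T,(P[0]*.64,P[1]*.64),.03).round(3))
```

```text
stand [ 0.54923186 -0.19788039  0.23683944  0.02936585] 13.56990055679991
[[-2.3, -1.3], [0.2, -1.5], [1.8, -1.2], [-0.2, 1.9], [-0.9, 0.2], [-0.1, 0.7], [1.1, -0.1], [0.7, -0.3], [2.9, 0.6]]
post (array([ 0.64784453, -0.16875506,  0.23876023]), np.float64(0.00018152586847726242))
tray [0.6136 0.2838 0.026 ]
tray [0.6554 0.1617 0.026 ]
tray [0.508  0.1075 0.026 ]
tray [0.4703 0.2277 0.026 ]
bar R end side z.174 [ 0.5585 -0.2088  0.174 ]
bar L end top [ 0.5362 -0.1571  0.174 ] ctr [ 0.5446 -0.1838  0.174 ]
bar-R [ 0.5546 -0.2202  0.174 ] [233. 265.] [633. 190.]
bar0 [ 0.5492 -0.1979  0.174 ] [200. 235.] [606. 197.]
tipT [ 0.5249 -0.2037  0.201 ] [164. 226.] [622. 223.]
oil [ 0.651 -0.013  0.03 ]
forc [ 0.484 -0.011  0.03 ]
petri [ 0.384 -0.184  0.03 ]
beak [ 0.778 -0.136  0.03 ]
wash [0.783 0.022 0.03 ]
slidebox [0.39  0.185 0.03 ]
```

Run:
```python
from h import *
import pickle
cs=pickle.load(open('c0.pkl','rb'))
b=cs['top']['frame'][140:215,312:370]; a=cs['side']['frame'][212:282,300:345]
b2=cv2.resize(b,None,fx=7,fy=7,interpolation=cv2.INTER_CUBIC); a2=cv2.resize(a,None,fx=8,fy=8,interpolation=cv2.INTER_CUBIC)
im=np.zeros((600,800,3),np.uint8)
im[:b2.shape[0],:b2.shape[1]]=b2; im[:a2.shape[0],420:420+a2.shape[1]]=a2
cv2.imwrite('pics/crop2.png',cv2.convertScaleAbs(im,alpha=1.7))
```

```text
(no output)
```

View pics/crop2.png

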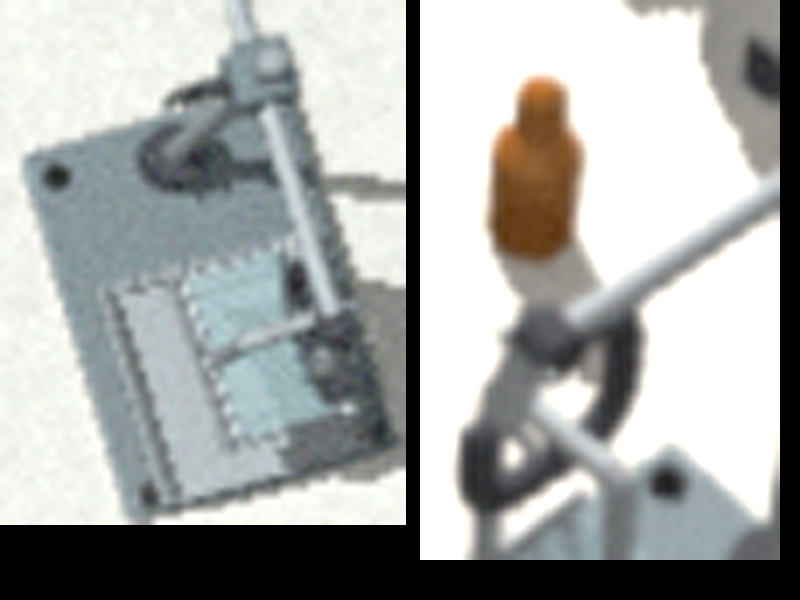

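The enlarged crop shows the bail bar from its left shoulder at (216,357) to (310,325) under the rod, the slides' top corners at (182,283), (238,440) and (350,408), and the plate corners at (25,158), (133,520) and (398,445). I'll fit the rack and stand separately.

```bash
cat > fit.py <<'E'
from h import *
import pickle
from scipy.optimize import least_squares
cs=pickle.load(open('c0.pkl','rb')); S,T=cs['side'],cs['top']
s1=lambda x,y:(x/4.2+270-.4,y/4.2+210-.4); t2=lambda x,y:(x/7+312-.4,y/7+140-.4); s2=lambda x,y:((x-420)/8+300-.4,y/8+212-.4)
def fit(obs,x0):
    def res(p,full=False):
        x,y,a=p[:3]; off=p[3] if len(p)>3 else 0; c,s=np.cos(a),np.sin(a); o=[]
        for cam,u,P in obs:
            X=P[0]+off if len(P)>3 else P[0]
            o.append(proj(cam,[x+c*X-s*P[1],y+s*X+c*P[1],P[2]])[0]-u)
        o=np.array(o); return o if full else o.ravel()
    q=least_squares(res,x0,loss='soft_l1',f_scale=1.); print(q.x.round(4),np.degrees(q.x[2]).round(2)); print(res(q.x,True).round(1).tolist()); return q.x
f=1 # plate offset flag
fit([(S,s1(28,403),(-.09,.065,.012,f)),(S,s1(258,242),(.09,.065,.012,f)),(S,s1(415,390),(.09,-.065,.012,f)),(S,s1(178,562),(-.09,-.065,.012,f)),
 (T,t2(25,158),(.09,.065,.012,f)),(T,t2(133,520),(-.09,.065,.012,f)),(T,t2(398,445),(-.09,-.065,.012,f)),
 (S,s1(358,42),(.098,0,.247)),(T,t2(272,60),(.098,0,.247)),(S,s1(312,318),(.098,0,.02)),(T,t2(190,160),(.098,0,.02)),(T,t2(330,313),(-.004,0,.222)),(S,s2(553,335),(-.004,0,.217))],[.55,-.19,.28,.03])
fit([(T,t2(218,357),(0,.023,.174)),(S,s2(620,468),(0,-.023,.174)),(S,s2(484,540),(0,.023,.136)),
 (T,t2(182,283),(.04,.027,.094)),(T,t2(238,440),(-.04,.027,.094)),(T,t2(350,408),(-.04,-.027,.094))],[.55,-.18,.28])
E
python3 fit.py
```

```text
[ 0.5489 -0.198   0.2391  0.0301] 13.7
[[-2.1, -1.3], [0.2, -1.6], [1.9, -1.4], [-0.0, 1.8], [-0.3, -0.5], [-0.2, 0.9], [0.8, 1.1], [0.5, -0.3], [0.9, 0.4], [-0.1, 0.2], [-2.3, 0.1], [1.1, 1.0], [0.8, -0.3]]
[ 0.549  -0.1947  0.3355] 19.22
[[4.3, -1.8], [0.3, 0.9], [-0.4, -9.8], [-2.0, -0.0], [-0.2, 1.8], [0.3, 0.1]]
```

```bash
cat >> fit.py <<'E'
print('refit')
A=[(T,t2(218,357),(0,.023,.174)),(S,s2(620,468),(0,-.023,.174))]
B=[(T,t2(182,283),(.04,.027,.094)),(T,t2(238,440),(-.04,.027,.094)),(T,t2(350,408),(-.04,-.027,.094)),(S,s1(103,352),(-.04,.027,.094)),(S,s1(172,408),(-.04,-.027,.094)),(S,s1(282,320),(.04,-.027,.094))]
fit(A,[.55,-.18,.28]); fit(B,[.55,-.18,.28]); fit(A+B,[.55,-.18,.28])
# left leg line
for z in(.17,.15,.13):print(atz(S,s2(484,540),z))
E
python3 fit.py | sed -n '/refit/,$p'
```

```text
refit
[ 0.5473 -0.1912  0.4222] 24.19
[[3.4, -0.6], [-0.7, -0.7]]
[ 0.55   -0.1979  0.3033] 17.38
[[-0.7, -0.8], [0.4, 1.3], [1.1, 0.2], [-1.0, -2.5], [0.5, 0.3], [0.3, 0.0]]
[ 0.5493 -0.1964  0.3175] 18.19
[[4.8, -2.1], [0.7, 1.6], [-1.3, -0.4], [0.1, 1.7], [0.7, 0.2], [-1.6, -2.7], [0.2, -0.1], [-0.4, -0.6]]
[ 0.5170762  -0.21713437  0.17      ]
[ 0.52483324 -0.20460839  0.15      ]
[ 0.53259028 -0.19208241  0.13      ]
```

step_arm(targets="0 0 -3 0; 0 0 -3 0; 0 0 -1.5 -7; 2 3.5 0 -7; 2 3.5 0 -7; 2 3.5 0 -7; 2 3.5 0 -7; 0 4 0 -2; 0 4 0 0; 0 4 0 0; 0 4 0 0; 0 0 0 0", claw=8.7)

```text
time_s: 1.1
tcp_pos: [0.3402, 0.2771, 0.2978]
ee_rot: [[0.965, 0.261, -0.001], [0.261, -0.965, -0.001], [-0.001, 0.001, -1.0]]
wrist_force: [-0.7, 1.1, -0.5]
gripper_width: 1.001
gripper_force: 0.0
```

The apparent left bar end in the top view was the leg leaning away with depth. The slides-based fit agrees with the stand: rack at about (0.5495, -0.1975), yaw about 15.5°. Moving above it.

step_arm(targets="0.65 4 0 0; 0.65 4 0 0; 0.65 4 0 0; 0.65 4 0 0; 0.65 4 0 0; 0.65 4 0 0; 0.65 4 0 0; 0.65 4 0 0; 0.65 4 0 0; 0.65 4 0 0; 0.65 4 0 0; 0.65 4 0 0")

```text
time_s: 2.1
tcp_pos: [0.5433, -0.1613, 0.297]
ee_rot: [[0.964, 0.265, -0.001], [0.265, -0.964, 0.0], [-0.001, -0.001, -1.0]]
wrist_force: [0.1, 0.9, 1.3]
gripper_width: 0.999
gripper_force: 0.0
```

step_arm(targets="0 2 0 0; 0 1.2 0 0; 0 0 1.5 0; 0 0 1.5 0; 0 0 1.5 0; 0 0 1 0; 0 0 0 0; 0 0 0 0")

```text
time_s: 2.77
tcp_pos: [0.5513, -0.1898, 0.2425]
ee_rot: [[0.964, 0.267, -0.001], [0.267, -0.964, -0.0], [-0.001, -0.0, -1.0]]
wrist_force: [0.3, -0.5, 0.7]
gripper_width: 1.002
gripper_force: 0.0
```

Run:
```python
from h import *
import pickle
cs={n:cap(n) for n in('side','top')}; pickle.dump(cs,open('c1.pkl','wb')); print(sense()['tcp_pos'],sense()['wrist_force'])
a=cs['side']['frame'][170:300,265:375]
cv2.imwrite('pics/crop3.png',cv2.convertScaleAbs(cv2.resize(a,None,fx=4.6,fy=4.6,interpolation=cv2.INTER_CUBIC),alpha=1.6))
```

```text
[ 0.55202582 -0.19008105  0.24376049] [-0.17945752 -0.44152494 -0.16006561]
```

View pics/crop3.png

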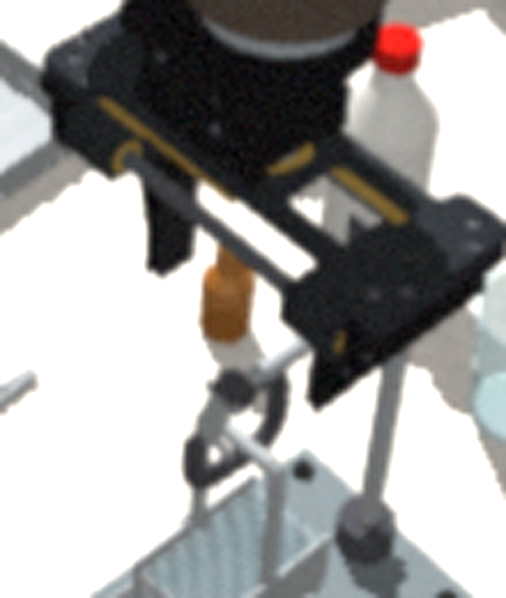

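The crop shows the open fingers above the hook: fingertips at about (165,270) and (318,405), the bail's right shoulder at (272,468) and left leg at (200,500). I'll check with projections.

Run:
```python
from h import *
import pickle
cs=pickle.load(open('c1.pkl','rb')); S,T=cs['side'],cs['top']
p=np.array(sense()['tcp_pos']); R=np.array(sense()['ee_rot'])
cr=lambda w:((proj(S,w)[0]+.4-[265,170])*4.6).round().tolist()
for s in(-1,1): print('tip inner/outer',cr(p+R@[0,s*.0435,0]),cr(p+R@[0,s*.0585,0]))
a=np.radians(15.5); 
for c in((.5495,-.1975),(.5495,-.190),(.542,-.1975)):
    y=np.array([-np.sin(a),np.cos(a)])
    for s in(-1,1): print(c,'leg',s,[cr([*(np.array(c)+s*.023*y),z]) for z in(.174,.155,.1)])
```

```text
tip inner/outer [180.0, 266.0] [157.0, 246.0]
tip inner/outer [324.0, 385.0] [350.0, 407.0]
(0.5495, -0.1975) leg -1 [[279.0, 473.0], [276.0, 499.0], [267.0, 570.0]]
(0.5495, -0.1975) leg 1 [[207.0, 409.0], [204.0, 435.0], [198.0, 508.0]]
(0.5495, -0.19) leg -1 [[271.0, 460.0], [268.0, 486.0], [259.0, 558.0]]
(0.5495, -0.19) leg 1 [[199.0, 397.0], [197.0, 423.0], [191.0, 496.0]]
(0.542, -0.1975) leg -1 [[264.0, 478.0], [261.0, 504.0], [252.0, 576.0]]
(0.542, -0.1975) leg 1 [[192.0, 415.0], [190.0, 441.0], [184.0, 513.0]]
```

step_arm(targets="-0.2 0.3 0 0; -0.2 0.35 0 0; 0 0 1 0; 0 0 1 0; 0 0 1 0; 0 0 1 0; 0 0 1 0; 0 0 1 0; 0 0 1 0; 0 0 0.5 0; 0 0 0 0; 0 0 0 0")

```text
time_s: 3.87
tcp_pos: [0.5494, -0.1977, 0.1674]
ee_rot: [[0.964, 0.266, -0.0], [0.266, -0.964, -0.0], [-0.0, 0.0, -1.0]]
wrist_force: [0.4, 0.0, -0.1]
gripper_width: 0.996
gripper_force: 0.0
```

step_arm(targets="0 0 0.2 0; 0 0 0.2 0; 0 0 0.2 0; 0 0 0.1 0; 0 0 0 0; 0 0 0 0", claw=6.4)

```text
time_s: 4.37
tcp_pos: [0.5493, -0.1977, 0.1606]
ee_rot: [[0.964, 0.266, 0.0], [0.266, -0.964, -0.0], [0.0, 0.0, -1.0]]
wrist_force: [0.3, 0.6, -0.2]
gripper_width: 0.745
gripper_force: 0.0
```

Run:
```python
from h import *
cs={n:cap(n) for n in('side','top')}; print(sense()['tcp_pos'],sense()['wrist_force'],sense()['gripper_force'])
a=cv2.resize(cs['side']['frame'][205:305,275:355],None,fx=5,fy=5,interpolation=cv2.INTER_CUBIC); b=cv2.resize(cs['top']['frame'][150:215,320:375],None,fx=7,fy=7,interpolation=cv2.INTER_CUBIC)
im=np.zeros((505,800,3),np.uint8); im[:500,:400]=a; im[:455,402:402+385]=b
cv2.imwrite('pics/crop4.png',cv2.convertScaleAbs(im,alpha=1.8))
```

```text
[ 0.54935307 -0.1976698   0.16070617] [ 0.82686934 -0.76278775  0.50091542] 0.0
```

View pics/crop4.png

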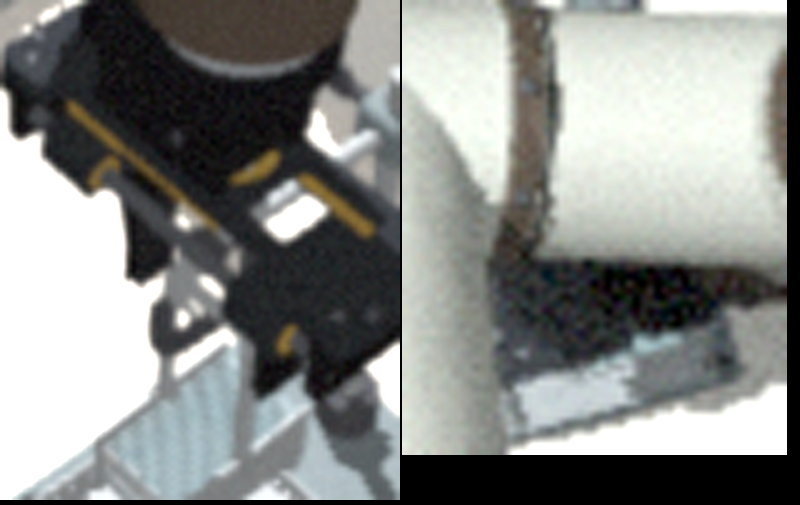

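The fingertips straddle the legs: left tip at (145,280) outside the leg at (165,330), right tip at (270,390) outside the leg at (243,380). Lowering a little and closing slowly.

step_arm(targets="0 0 0.1 0; 0 0 0.1 0; 0 0 0 0; 0 0 0 0; 0 0 0 0", claw=5.9)

```text
time_s: 4.88
tcp_pos: [0.5493, -0.1977, 0.1586]
ee_rot: [[0.964, 0.266, -0.0], [0.266, -0.964, -0.0], [-0.0, 0.0, -1.0]]
wrist_force: [0.6, 0.5, -0.0]
gripper_width: 0.68
gripper_force: 0.0
```

step_arm(targets="0 0 0 0; 0 0 0 0; 0 0 0 0; 0 0 0 0", claw=5.6)

```text
time_s: 5.22
tcp_pos: [0.5493, -0.1977, 0.1586]
ee_rot: [[0.964, 0.266, 0.0], [0.266, -0.964, -0.0], [0.0, 0.0, -1.0]]
wrist_force: [-0.6, 0.4, -0.5]
gripper_width: 0.644
gripper_force: 0.0
```

step_arm(targets="0 0 0 0; 0 0 0 0; 0 0 0 0; 0 0 0 0; 0 0 0 0; 0 0 0 0", claw=4.6)

```text
time_s: 5.72
tcp_pos: [0.5493, -0.1977, 0.1586]
ee_rot: [[0.964, 0.266, 0.0], [0.266, -0.964, -0.0], [0.0, 0.0, -1.0]]
wrist_force: [0.4, 0.2, 0.5]
gripper_width: 0.603
gripper_force: 30.0
```

step_arm(targets="0 0 -0.1 0; 0 0 -0.1 0; 0 0 -0.1 0; 0 0 -0.1 0; 0 0 -0.1 0; 0 0 0 0; 0 0 0 0; 0 0 0 0")

```text
time_s: 6.38
tcp_pos: [0.5492, -0.1976, 0.1635]
ee_rot: [[0.964, 0.266, -0.0], [0.266, -0.964, 0.0], [-0.0, -0.0, -1.0]]
wrist_force: [1.2, 0.5, -3.4]
gripper_width: 0.598
gripper_force: 30.0
```

step_arm(targets="-0.1 0 0 0; -0.1 0 0 0; -0.1 0 0 0; -0.1 0 0 0; -0.1 0 0 0; 0 0 0 0; 0 0 0 0")

```text
time_s: 6.97
tcp_pos: [0.5444, -0.199, 0.1636]
ee_rot: [[0.964, 0.265, 0.0], [0.265, -0.964, 0.0], [0.0, 0.0, -1.0]]
wrist_force: [0.1, 0.3, -2.4]
gripper_width: 0.602
gripper_force: 30.0
```

step_arm(targets="-0.1 0 0 0; -0.1 0 0 0; -0.05 0 0 0; 0 0 0 0; 0 0 0 0")

```text
time_s: 7.38
tcp_pos: [0.542, -0.1996, 0.1636]
ee_rot: [[0.964, 0.266, 0.0], [0.266, -0.964, -0.0], [0.0, 0.0, -1.0]]
wrist_force: [-0.1, -0.7, -3.4]
gripper_width: 0.601
gripper_force: 30.0
```

step_arm(targets="-0.05 0 0 0; -0.05 0 0 0; -0.05 0 0 0; 0 0 0 0; 0 0 0 0")

```text
time_s: 7.8
tcp_pos: [0.5406, -0.2, 0.1636]
ee_rot: [[0.964, 0.266, 0.0], [0.266, -0.964, 0.0], [0.0, -0.0, -1.0]]
wrist_force: [-1.1, 0.7, -2.3]
gripper_width: 0.603
gripper_force: 30.0
```

step_arm(targets="-0.05 0 0 0; -0.05 0 0 0; -0.05 0 0 0; 0 0 0 0; 0 0 0 0")

```text
time_s: 8.22
tcp_pos: [0.5391, -0.2004, 0.1636]
ee_rot: [[0.964, 0.266, 0.0], [0.266, -0.964, -0.0], [0.0, 0.0, -1.0]]
wrist_force: [-0.0, -0.7, -2.7]
gripper_width: 0.6
gripper_force: 30.0
```

step_arm(targets="-0.05 0 0 0; -0.05 0 0 0; -0.05 0 0 0; 0 0 0 0; 0 0 0 0")

```text
time_s: 8.63
tcp_pos: [0.5377, -0.2008, 0.1636]
ee_rot: [[0.964, 0.266, 0.0], [0.266, -0.964, 0.0], [0.0, -0.0, -1.0]]
wrist_force: [-0.1, 1.2, -2.9]
gripper_width: 0.601
gripper_force: 30.0
```

step_arm(targets="-0.05 0 0 0; -0.05 0 0 0; 0 0 0 0; 0 0 0 0")

```text
time_s: 8.97
tcp_pos: [0.5367, -0.2011, 0.1635]
ee_rot: [[0.964, 0.266, -0.0], [0.266, -0.964, -0.0], [-0.0, -0.0, -1.0]]
wrist_force: [0.5, 0.5, -2.7]
gripper_width: 0.604
gripper_force: 30.0
```

step_arm(targets="-0.05 0 0 0; -0.05 0 0 0; 0 0 0 0; 0 0 0 0")

```text
time_s: 9.3
tcp_pos: [0.5357, -0.2014, 0.1636]
ee_rot: [[0.964, 0.266, 0.0], [0.266, -0.964, 0.0], [0.0, 0.0, -1.0]]
wrist_force: [0.5, 0.2, -2.2]
gripper_width: 0.601
gripper_force: 30.0
```

step_arm(targets="-0.05 0 0 0; -0.05 0 0 0; 0 0 0 0; 0 0 0 0")

```text
time_s: 9.63
tcp_pos: [0.5348, -0.2016, 0.1636]
ee_rot: [[0.964, 0.266, 0.0], [0.266, -0.964, -0.0], [0.0, 0.0, -1.0]]
wrist_force: [0.7, -0.4, -2.7]
gripper_width: 0.603
gripper_force: 30.0
```

step_arm(targets="-0.05 0 0 0; -0.05 0 0 0; 0 0 0 0; 0 0 0 0")

```text
time_s: 9.97
tcp_pos: [0.5338, -0.2019, 0.1635]
ee_rot: [[0.964, 0.266, -0.0], [0.266, -0.964, -0.0], [-0.0, 0.0, -1.0]]
wrist_force: [0.0, -0.4, -2.6]
gripper_width: 0.603
gripper_force: 30.0
```

step_arm(targets="-0.05 0 0 0; -0.05 0 0 0; 0 0 0 0; 0 0 0 0")

```text
time_s: 10.3
tcp_pos: [0.5329, -0.2022, 0.1636]
ee_rot: [[0.964, 0.266, 0.0], [0.266, -0.964, 0.0], [0.0, 0.0, -1.0]]
wrist_force: [0.3, -0.4, -2.3]
gripper_width: 0.605
gripper_force: 30.0
```

step_arm(targets="-0.05 0 0 0; -0.05 0 0 0; 0 0 0 0; 0 0 0 0")

```text
time_s: 10.63
tcp_pos: [0.5319, -0.2024, 0.1636]
ee_rot: [[0.964, 0.266, 0.0], [0.266, -0.964, 0.0], [0.0, -0.0, -1.0]]
wrist_force: [0.6, -0.0, -3.0]
gripper_width: 0.604
gripper_force: 30.0
```

step_arm(targets="-0.05 0 0 0; -0.05 0 0 0; 0 0 0 0; 0 0 0 0")

```text
time_s: 10.97
tcp_pos: [0.5309, -0.2027, 0.1636]
ee_rot: [[0.964, 0.266, 0.0], [0.266, -0.964, 0.0], [0.0, 0.0, -1.0]]
wrist_force: [0.8, -0.2, -3.4]
gripper_width: 0.603
gripper_force: 30.0
```

Run:
```python
from h import *
cs={n:cap(n) for n in('side','top')}; s=sense(); print(s['tcp_pos'],s['wrist_force'],s['moment'])
a=cv2.resize(cs['side']['frame'][225:305,275:345],None,fx=7,fy=7,interpolation=cv2.INTER_CUBIC)
cv2.imwrite('pics/crop5.png',cv2.convertScaleAbs(a,alpha=1.8))
```

```text
[ 0.53095364 -0.2027048   0.16355956] [ 0.55450931 -0.25450861 -3.44307194] [-0.09735    -0.02886905  0.00758269]
```

View pics/crop5.png

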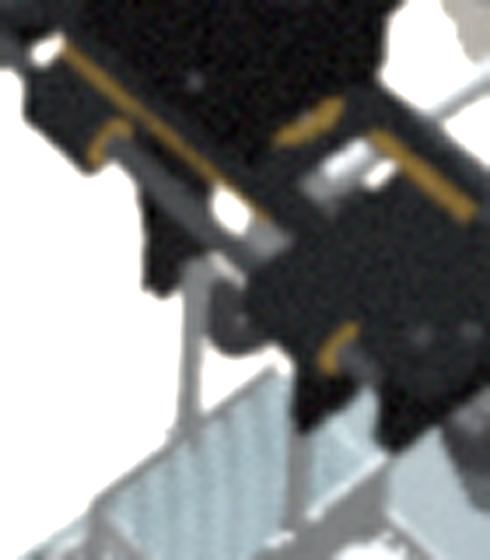

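The crop shows the gripped bail, with its left leg upright at (195,340) in front of the hook's bowl at (235,315). No clear contact yet, so I keep feeling.

step_arm(targets="-0.05 0 0 0; -0.05 0 0 0; 0 0 0 0; 0 0 0 0")

```text
time_s: 11.4
tcp_pos: [0.53, -0.2029, 0.1636]
ee_rot: [[0.964, 0.266, 0.0], [0.266, -0.964, -0.0], [0.0, 0.0, -1.0]]
wrist_force: [-0.2, 0.4, -3.7]
gripper_width: 0.607
gripper_force: 30.0
```

step_arm(targets="-0.05 0 0 0; -0.05 0 0 0; 0 0 0 0; 0 0 0 0")

```text
time_s: 11.73
tcp_pos: [0.529, -0.2032, 0.1636]
ee_rot: [[0.964, 0.266, -0.0], [0.266, -0.964, 0.0], [-0.0, -0.0, -1.0]]
wrist_force: [0.4, -0.7, -3.0]
gripper_width: 0.603
gripper_force: 30.0
```

step_arm(targets="-0.05 0 0 0; -0.05 0 0 0; 0 0 0 0; 0 0 0 0")

```text
time_s: 12.07
tcp_pos: [0.5285, -0.2035, 0.1638]
ee_rot: [[0.964, 0.266, 0.001], [0.266, -0.964, -0.0], [0.001, 0.0, -1.0]]
wrist_force: [1.5, 1.0, -3.5]
gripper_width: 0.599
gripper_force: 30.0
```

Contact felt at x ≈ 0.5287 (the TCP lags its command and the force rises). I press slightly more, then draw up.

step_arm(targets="-0.05 0 0 0; 0 0 0 0; 0 0 0 0")

```text
time_s: 12.32
tcp_pos: [0.5283, -0.2036, 0.1639]
ee_rot: [[0.964, 0.266, 0.002], [0.266, -0.964, -0.0], [0.002, 0.001, -1.0]]
wrist_force: [2.9, 1.0, -3.5]
gripper_width: 0.604
gripper_force: 30.0
```

step_arm(targets="0 0 -0.1 0; 0 0 -0.1 0; 0 0 -0.1 0; 0 0 -0.1 0; 0 0 0 0")

```text
time_s: 12.73
tcp_pos: [0.5279, -0.2036, 0.168]
ee_rot: [[0.964, 0.266, 0.001], [0.266, -0.964, -0.0], [0.001, 0.0, -1.0]]
wrist_force: [3.3, 1.2, -1.2]
gripper_width: 0.604
gripper_force: 30.0
```

step_arm(targets="0 0 -0.1 0; 0 0 -0.1 0; 0 0 -0.1 0; 0 0 0 0; 0 0 0 0")

```text
time_s: 13.15
tcp_pos: [0.5277, -0.2035, 0.1707]
ee_rot: [[0.964, 0.266, 0.0], [0.266, -0.964, 0.0], [0.0, 0.0, -1.0]]
wrist_force: [3.2, 1.8, -2.8]
gripper_width: 0.604
gripper_force: 30.0
```

step_arm(targets="0 0 -0.1 0; 0 0 -0.1 0; 0 0 -0.1 0; 0 0 0 0; 0 0 0 0")

```text
time_s: 13.57
tcp_pos: [0.5277, -0.2037, 0.1739]
ee_rot: [[0.964, 0.266, 0.0], [0.266, -0.964, -0.0], [0.0, 0.0, -1.0]]
wrist_force: [4.3, 1.2, -3.0]
gripper_width: 0.602
gripper_force: 30.0
```

step_arm(targets="0 0 -0.1 0; 0 0 -0.1 0; 0 0 0 0; 0 0 0 0")

```text
time_s: 13.9
tcp_pos: [0.5276, -0.2036, 0.1758]
ee_rot: [[0.964, 0.266, 0.0], [0.266, -0.964, -0.0], [0.0, 0.0, -1.0]]
wrist_force: [4.6, 2.5, -4.6]
gripper_width: 0.604
gripper_force: 30.0
```

step_arm(targets="0.03 0 -0.1 0; 0 0 -0.1 0; 0 0 0 0; 0 0 0 0")

```text
time_s: 14.23
tcp_pos: [0.5276, -0.2035, 0.1776]
ee_rot: [[0.964, 0.266, -0.001], [0.266, -0.964, 0.0], [-0.001, -0.0, -1.0]]
wrist_force: [4.8, 1.6, -4.9]
gripper_width: 0.604
gripper_force: 30.0
```

step_arm(targets="0 0 -0.1 0; 0 0 -0.1 0; 0 0 0 0; 0 0 0 0")

```text
time_s: 14.57
tcp_pos: [0.5276, -0.2034, 0.1795]
ee_rot: [[0.964, 0.266, -0.001], [0.266, -0.964, 0.0], [-0.001, -0.0, -1.0]]
wrist_force: [3.2, 2.2, -5.3]
gripper_width: 0.602
gripper_force: 30.0
```

step_arm(targets="0 0 -0.1 0; 0 0 -0.1 0; 0 0 0 0; 0 0 0 0")

```text
time_s: 14.9
tcp_pos: [0.5277, -0.2038, 0.1823]
ee_rot: [[0.964, 0.266, -0.0], [0.266, -0.964, -0.001], [-0.0, 0.001, -1.0]]
wrist_force: [2.0, 0.7, -2.9]
gripper_width: 0.603
gripper_force: 30.0
```

step_arm(targets="0 0 -0.1 0; 0 0 -0.1 0; 0 0 0 0; 0 0 0 0")

```text
time_s: 15.23
tcp_pos: [0.5275, -0.204, 0.1843]
ee_rot: [[0.964, 0.266, -0.001], [0.266, -0.964, -0.001], [-0.001, 0.001, -1.0]]
wrist_force: [-0.8, -0.5, -0.5]
gripper_width: 0.603
gripper_force: 30.0
```

step_arm(targets="0 0 -0.1 0; 0 0 -0.1 0; 0 0 0 0; 0 0 0 0")

```text
time_s: 15.57
tcp_pos: [0.5271, -0.2037, 0.1855]
ee_rot: [[0.964, 0.265, -0.002], [0.265, -0.964, -0.0], [-0.002, -0.0, -1.0]]
wrist_force: [-1.4, -0.2, 0.3]
gripper_width: 0.601
gripper_force: 30.0
```

step_arm(targets="0 0 -0.1 0; 0 0 -0.1 0; 0 0 0 0; 0 0 0 0")

```text
time_s: 15.9
tcp_pos: [0.527, -0.2035, 0.1871]
ee_rot: [[0.964, 0.265, -0.002], [0.265, -0.964, 0.0], [-0.002, -0.001, -1.0]]
wrist_force: [-2.9, -0.4, -2.9]
gripper_width: 0.601
gripper_force: 30.0
```

step_arm(targets="0 0 -0.1 0; 0 0 -0.1 0; 0 0 0 0; 0 0 0 0")

```text
time_s: 16.23
tcp_pos: [0.5276, -0.2036, 0.1896]
ee_rot: [[0.964, 0.266, -0.001], [0.266, -0.964, 0.0], [-0.001, -0.0, -1.0]]
wrist_force: [-4.0, -0.7, -2.9]
gripper_width: 0.602
gripper_force: 30.0
```

step_arm(targets="0 0 -0.1 0; 0 0 -0.1 0; 0 0 0 0; 0 0 0 0")

```text
time_s: 16.57
tcp_pos: [0.5277, -0.2036, 0.1917]
ee_rot: [[0.964, 0.266, -0.0], [0.266, -0.964, -0.0], [-0.0, 0.0, -1.0]]
wrist_force: [-5.6, -1.1, -2.0]
gripper_width: 0.606
gripper_force: 30.0
```

step_arm(targets="-0.1 0 0 0; -0.1 0 0 0; 0 0 0 0; 0 0 0 0")

```text
time_s: 16.9
tcp_pos: [0.5263, -0.2041, 0.1919]
ee_rot: [[0.964, 0.266, 0.001], [0.266, -0.964, -0.0], [0.001, 0.001, -1.0]]
wrist_force: [-3.4, -1.1, -0.9]
gripper_width: 0.607
gripper_force: 30.0
```

step_arm(targets="-0.05 0 -0.1 0; -0.05 0 -0.1 0; 0 0 0 0; 0 0 0 0")

```text
time_s: 17.23
tcp_pos: [0.5252, -0.2043, 0.1938]
ee_rot: [[0.964, 0.266, 0.001], [0.266, -0.964, -0.0], [0.001, 0.0, -1.0]]
wrist_force: [-3.2, -1.2, -1.5]
gripper_width: 0.603
gripper_force: 30.0
```

step_arm(targets="-0.1 0 0 0; -0.1 0 0 0; 0 0 0 0; 0 0 0 0")

```text
time_s: 17.57
tcp_pos: [0.524, -0.2047, 0.1937]
ee_rot: [[0.964, 0.266, 0.002], [0.266, -0.964, -0.0], [0.002, 0.001, -1.0]]
wrist_force: [0.1, 1.1, -2.2]
gripper_width: 0.606
gripper_force: 30.0
```

step_arm(targets="0 0 -0.1 0; 0 0 -0.1 0; 0 0 -0.1 0; 0 0 0 0; 0 0 0 0")

```text
time_s: 17.98
tcp_pos: [0.5232, -0.2048, 0.1967]
ee_rot: [[0.964, 0.266, 0.0], [0.266, -0.964, -0.0], [0.0, 0.0, -1.0]]
wrist_force: [0.4, -0.7, -2.8]
gripper_width: 0.605
gripper_force: 30.0
```

step_arm(targets="-0.1 0 0 0; -0.1 0 0 0; 0 0 0 0; 0 0 0 0")

```text
time_s: 18.32
tcp_pos: [0.521, -0.2054, 0.1965]
ee_rot: [[0.964, 0.266, -0.0], [0.266, -0.964, 0.0], [-0.0, -0.0, -1.0]]
wrist_force: [0.4, -0.0, -2.5]
gripper_width: 0.601
gripper_force: 30.0
```

Free of the tip. Moving away from the hook.

step_arm(targets="-0.2 0 -0.1 0; -0.3 0 -0.1 0; -0.4 0 -0.1 0; -0.5 0 0 0; -0.6 0 0 0; -0.7 0 0 0; -0.8 0 0 0; -0.8 0 0 0; -0.8 0 0 0; -0.5 0 0 0; -0.3 0 0 0; 0 0 0 0")

```text
time_s: 19.32
tcp_pos: [0.4636, -0.2212, 0.1997]
ee_rot: [[0.964, 0.265, 0.0], [0.265, -0.964, 0.0], [0.0, 0.0, -1.0]]
wrist_force: [0.3, -0.1, -2.8]
gripper_width: 0.61
gripper_force: 30.0
```

Run:
```python
from h import *
cs={n:cap(n) for n in('side','top')}; s=sense(); print(s['tcp_pos'],s['wrist_force'],s['moment'])
im=np.zeros((520,800,3),np.uint8)
a=cv2.resize(cs['side']['frame'][210:340,255:355],None,fx=4,fy=4,interpolation=cv2.INTER_CUBIC); im[:,:400]=a
b=cv2.resize(cs['top']['frame'][140:235,290:370],None,fx=4.9,fy=4.9,interpolation=cv2.INTER_CUBIC); im[:b.shape[0],405:405+b.shape[1]]=b
cv2.imwrite('pics/crop6.png',cv2.convertScaleAbs(im,alpha=1.7))
```

```text
[ 0.46446389 -0.22114623  0.19970472] [ 0.76240025 -0.04323766 -2.86980038] [-0.02862163 -0.07472961 -0.02846294]
```

View pics/crop6.png

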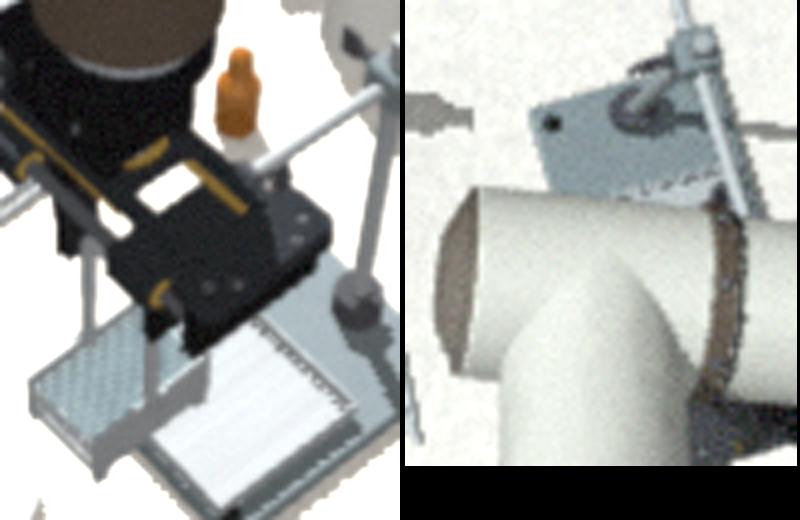

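The crop shows the rack off the hook and hanging upright in the fingers, with its legs vertical at (90,290) and (155,370). The hook is clear. Carrying it to the grey tray.

step_arm(targets="0 -1 0 0; 0 -2 0 0; 0 -2.5 0 0; 0 -3 0 0; 1.5 -2.5 0 0; 1.5 -2.5 0 0; 1.5 -2.5 0 0; 1.5 -2.5 0 0; 1.5 -2.5 0 0; 1.5 -2.5 0 0; 1.5 -2.5 0 0; 1.5 -2.5 0 0")

```text
time_s: 20.42
tcp_pos: [0.5042, 0.0877, 0.1996]
ee_rot: [[0.964, 0.266, 0.0], [0.266, -0.964, 0.0], [0.0, -0.0, -1.0]]
wrist_force: [0.2, -0.7, -3.5]
gripper_width: 0.605
gripper_force: 30.0
```

step_arm(targets="2 -2.5 0 0; 2 -2.5 0 0; 1.6 -1.8 0 0; 1.2 -1.2 0 0; 0.8 -0.6 0 0; 0.5 -0.3 0 0; 0.3 -0.1 0 0; 0 0 0.5 0; 0 0 1 0; 0 0 1 0; 0 0 0.5 0; 0 0 0 0")

```text
time_s: 21.42
tcp_pos: [0.5598, 0.1934, 0.1672]
ee_rot: [[0.964, 0.265, -0.004], [0.265, -0.964, -0.002], [-0.005, 0.001, -1.0]]
wrist_force: [-0.5, 0.6, -3.6]
gripper_width: 0.603
gripper_force: 30.0
```

Run:
```python
from h import *
c=cap('side'); s=sense(); print(s['tcp_pos'],s['wrist_force'],s['moment'])
p=np.array(s['tcp_pos']); 
o=np.array([180,120])
for z in(.08,.107): print('tcp foot proj', ((proj(c,[p[0],p[1],p[2]-z])[0]-o)*4.5).round())
a=cv2.resize(c['frame'][120:250,180:320],None,fx=4.5,fy=4.5,interpolation=cv2.INTER_CUBIC)
cv2.imwrite('pics/crop7.png',cv2.convertScaleAbs(a,alpha=1.6))
```

```text
[0.56056755 0.19379148 0.16836051] [ 0.76952784 -0.8402705  -3.64804102] [-0.02033504 -0.0055982   0.04969383]
tcp foot proj [313. 266.]
tcp foot proj [315. 298.]
```

View pics/crop7.png

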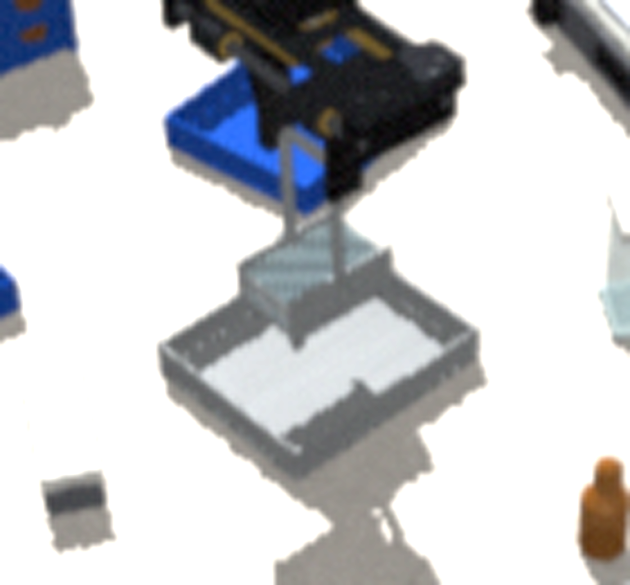

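The crop shows the rack upright over the grey tray, with its front lower corner at (295,345) and the tray's corners at (165,350), (300,470) and (475,335). Lowering it.

step_arm(targets="0 0 0.5 0; 0 0 1 0; 0 0 1 0; 0 0 1 0; 0 0 0.8 0; 0 0 0.5 0; 0 0 0.3 0; 0 0 0 0; 0 0 0 0")

```text
time_s: 22.22
tcp_pos: [0.5615, 0.1948, 0.1186]
ee_rot: [[0.964, 0.266, 0.0], [0.266, -0.964, -0.0], [0.0, 0.0, -1.0]]
wrist_force: [-0.2, 0.1, -1.9]
gripper_width: 0.607
gripper_force: 30.0
```

step_arm(targets="0 0 0.1 0; 0 0 0.1 0; 0 0 0.1 0; 0 0 0.1 0; 0 0 0.1 0; 0 0 0.1 0; 0 0 0 0; 0 0 0 0")

```text
time_s: 22.88
tcp_pos: [0.5613, 0.1946, 0.1125]
ee_rot: [[0.964, 0.266, -0.0], [0.266, -0.964, -0.0], [-0.0, 0.0, -1.0]]
wrist_force: [0.5, -0.1, -2.7]
gripper_width: 0.604
gripper_force: 30.0
```

step_arm(targets="0 0 0.1 0; 0 0 0.1 0; 0 0 0 0; 0 0 0 0")

```text
time_s: 23.22
tcp_pos: [0.5613, 0.1946, 0.1104]
ee_rot: [[0.964, 0.266, -0.0], [0.266, -0.964, -0.0], [-0.0, 0.0, -1.0]]
wrist_force: [0.5, 0.2, -3.2]
gripper_width: 0.602
gripper_force: 30.0
```

step_arm(targets="0 0 0.1 0; 0 0 0.1 0; 0 0 0 0; 0 0 0 0")

```text
time_s: 23.55
tcp_pos: [0.5613, 0.1946, 0.1085]
ee_rot: [[0.964, 0.266, -0.0], [0.266, -0.964, -0.0], [-0.0, 0.0, -1.0]]
wrist_force: [-0.5, -0.4, -3.0]
gripper_width: 0.6
gripper_force: 30.0
```

step_arm(targets="0 0 0.1 0; 0 0 0 0; 0 0 0 0")

```text
time_s: 23.8
tcp_pos: [0.5616, 0.1946, 0.1083]
ee_rot: [[0.964, 0.266, 0.001], [0.266, -0.964, 0.0], [0.001, 0.0, -1.0]]
wrist_force: [-1.0, -1.0, 3.0]
gripper_width: 0.605
gripper_force: 30.0
```

step_arm(targets="0 0 0.1 0; 0 0 0 0; 0 0 0 0")

```text
time_s: 24.05
tcp_pos: [0.5618, 0.1946, 0.1082]
ee_rot: [[0.964, 0.266, 0.002], [0.266, -0.964, 0.0], [0.002, 0.0, -1.0]]
wrist_force: [-2.7, -1.5, 7.3]
gripper_width: 0.605
gripper_force: 30.0
```

step_arm(targets="0 0 -0.1 0; 0 0 0 0; 0 0 0 0")

```text
time_s: 24.3
tcp_pos: [0.5616, 0.1947, 0.1083]
ee_rot: [[0.964, 0.266, 0.001], [0.266, -0.964, 0.0], [0.001, 0.0, -1.0]]
wrist_force: [-1.7, -1.2, 5.4]
gripper_width: 0.606
gripper_force: 30.0
```

step_arm(targets="0 0 0 0; 0 0 0 0; 0 0 0 0; 0 0 0 0; 0 0 0 0; 0 0 0 0", claw=7)

```text
time_s: 24.8
tcp_pos: [0.5613, 0.1948, 0.1072]
ee_rot: [[0.964, 0.266, -0.0], [0.266, -0.964, -0.0], [-0.0, 0.0, -1.0]]
wrist_force: [-0.4, -0.6, 0.3]
gripper_width: 0.804
gripper_force: 0.0
```

step_arm(targets="0 0 -0.3 0; 0 0 -0.5 0; 0 0 -1 0; 0 0 -1.5 0; 0 0 -2 0; 0 0 -2 0; 0 0 -2 0; 0 0 -1 0; 0 0 0 0; 0 0 0 0; 0 0 0 0; 0 0 0 0")

```text
time_s: 25.8
tcp_pos: [0.5605, 0.1943, 0.209]
ee_rot: [[0.964, 0.265, -0.003], [0.265, -0.964, -0.001], [-0.003, 0.001, -1.0]]
wrist_force: [0.0, -1.0, -0.5]
gripper_width: 0.8
gripper_force: 0.0
```

Run:
```python
from h import *
c=cap('side'); s=sense(); print(s['tcp_pos'],s['wrist_force'])
a=cv2.resize(c['frame'][120:345,180:380],None,fx=2.6,fy=2.6,interpolation=cv2.INTER_CUBIC)
cv2.imwrite('pics/crop8.png',cv2.convertScaleAbs(a,alpha=1.5))
```

```text
[0.56070265 0.19433676 0.20908686] [-1.48064418 -0.60737021 -0.29393062]
```

View pics/crop8.png

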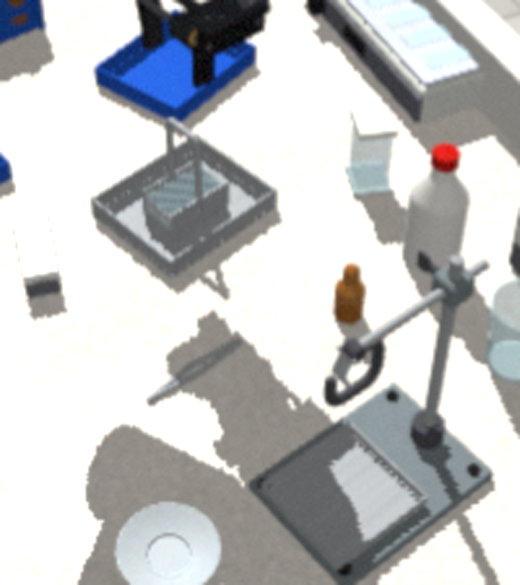

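The picture shows the rack upright in the middle of the grey tray at (187,195), the gripper clear above it, the hook empty with its keeper shut at (350,370), and the other things in place. Handing in.

```bash
python3 -c "
from station import r
print(r.finish_job())"
```

```text
the job is handed in; nothing more can be done
None
```

I took the rack off the hook, set it upright in the grey steel tray, let go and handed the job in at about 26 s of 58 s. The script gave no verdict; the last picture showed the keeper shut and the other things on the bench in place.

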